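# Free the ball dish and turn it to the bowler

### The job

The dish with the yellow tennis ball is locked under the red jaws of the clamp: wind the hand crank anticlockwise (seen from above), about two full turns, until it comes to its stop and the jaws are fully open. Then lift the dish by its black arch grip about 8 cm straight above its seat and turn it a quarter turn so that its red lip points towards the orange cone, keeping it level and the ball in the middle and never touching the ball. Finish while still holding the dish there, steady, in the air; leave the cones and the other things on the table where they are.

Things in the scene. Friction and masses are not known exactly. Their poses are not given: they have to be found in the camera images.
- clamp: Grey base plate 160 x 450 x 22 mm, fixed, position and yaw vary. Origin at the centre of its underside on the table; its y axis runs along its length from the crank end (y = -125 mm) to the dish end (y = +125 mm), z up.
- seat (a point): Centre of the round black seat's top (132 mm wide, 40 mm above the table) on which the dish stands; axes as clamp. Two red forked jaws on either side (clamp +y and -y) reach about 10 mm over the dish's rim, their prongs 4 mm above it (top of prongs 77 mm above the table), leaving a 50 mm gap for the arch's leg. Cranking draws each one 25 mm outwards; the dish cannot be lifted before that.
- crank_axis (a point): Point on the crank's upright axis, 105 mm above the table, at clamp y = -125 mm; axes as clamp. The crank arm below is steel, its top 78 mm above the table, over a green post 75 mm square.
- crank_knob (a point): Middle of the black crank knob's gripping part, 105 mm above the table, 50 mm from the crank's axis. The knob is an upright cylinder of 22 mm diameter from 81 to 126 mm above the table; it spins freely on the crank arm. Moves with the crank.
- crank (a joint): Crank angle in rad, grows anticlockwise seen from above; starts between 0 and 1 (jaws closed), firm stop at 12.57 (jaws fully open). At 0 the knob lies on the clamp's +x side of the axis. It turns against about 0.05 N m of friction; it stays where it is left.
- dish: Loose blue plastic dish, 170 mm wide, about 0.25 kg: flat middle of 28 mm diameter, then a cone rising outwards at 10 degrees to a rim 25 mm above the underside. Origin at the centre of its underside, z up; its +x axis points to the red lip; the arch handle stands in its y-z plane, legs at y = -80 and +80 mm. At the start it stands on the seat, its x axis within 6 degrees of the clamp's +x axis.
- dish_grip (a point): Centre of the black grip on top of the arch, 130 mm above the dish's underside, straight above its centre of mass: a block 16 mm thick along dish x, 70 mm long along dish y, 24 mm high. The ball's top is 46 mm below the underside of this block.
- dish_lip (a point): Outer end of the red lip on the dish's rim, 108 mm from the dish's centre along its +x axis, 34 mm wide.
- dish_middle (a point): Centre of the dish's flat middle, 6 mm above its underside, where the ball rests.
- ball_center (a point): Centre of the yellow tennis ball, 66 mm diameter, 58 g, loose in the dish; 33 mm above dish_middle when centred.
- orange_cone: Loose orange disc cone, 100 mm wide, 42 mm high, origin under its centre on the table. It stands in line with the seat along the clamp's y axis, at one end or the other: 255 mm from the seat on the +y side, or 420 mm from it on the -y side beyond the crank; the white cone is at the other end.
- white_cone: Loose white disc cone of the same size, on the other side of the clamp.
- bottle: Loose aluminium bottle with black cap, 70 mm wide, 200 mm high, standing; origin under its centre.
- bail_a: Loose wooden bail, 110 mm long along its y, 14 mm thick, lying; origin under its centre.
- bail_b: Second bail, the same.
- red_ball_a_center (a point): Centre of a red ball, 72 mm diameter, loose in a fixed green tray (100 x 185 x 40 mm, with a partition between the two red balls).
- red_ball_b_center (a point): Centre of the other red ball, 72 mm diameter, loose in the tray.
Mind the look-alikes: they are no part of the job. Of the things shaped like the dish, the blue one is meant. Of the things that look like the orange_cone, the larger one is meant.

How it is judged (in metres and radians):
On the way, in this order (a step that is already met when the one before it is completed fails the run):
1. the crank is wound to its stop, the dish still on its seat (value of joint crank above 12.2 rad and distance between dish and seat below 0.015 m), for 0.2 s.
2. the dish is lifted clear with the ball in its middle (z of dish in the frame of seat above 0.04 m and horizontal distance between ball_center and dish_middle below 0.02 m and angle between dish's own z axis and vertical below 0.12 rad), for 0.2 s.
At the end, for the whole second after the job is handed in: Crank at its stop (over 12.0 rad); dish held by the fingers 45-140 mm above its seat, within 50 mm of its axis, level within 0.1 rad, still, clear of the clamp; lip to the orange cone (x axis within 0.2 rad of the clamp's y line); ball resting within 16 mm of the dish's middle (value of joint crank above 12 rad and z of dish in the frame of seat between 0.045 and 0.14 m and horizontal distance between dish and seat below 0.05 m and angle between dish's own z axis and vertical below 0.1 rad and angle between the x axis of dish and the y axis of clamp, either way round below 0.2 rad and x of orange_cone in the frame of dish above 0.15 m and horizontal distance between ball_center and dish_middle below 0.016 m and z of ball_center in the frame of dish between 0.03 and 0.05 m and linear speed of dish below 0.03 m/s and angular speed of dish below 0.2 rad/s and linear speed of ball below 0.05 m/s and contact force between dish and the fingers above 1 N and contact force between dish and clamp below 0.1 N); the arm keeps its last pose, push and grip.
It fails at once if the ball rolls away from the middle of the dish (more than 30 mm) (horizontal distance between ball_center and dish_middle above 0.03 m).
It fails at once if the dish is tipped by more than 0.2 rad (angle between dish's own z axis and vertical above 0.2 rad).
It fails at once if the robot touches the ball (contact force between ball and the arm above 0.3 N).
It fails at once if a cone, the bottle, a bail or a red ball is moved more than 30 mm (distance of any of orange_cone, white_cone, bottle, bail_a, bail_b, red_ball_a_center, red_ball_b_center from where it was at the start of the episode above 0.03 m).
It also fails if it takes over 67 s, if anything falls off the work surface, if the arm or the gripper's body presses on something with over 40 N, if the wrist force passes 120 N, or if a joint passes its speed limit or range.

### The arm

A 6-joint arm with a two-finger parallel gripper is mounted at the origin on the work surface. World frame = base frame: x ahead of the robot, y to its left, z up, the work surface at z = 0. Lengths are in mm, angles in rad, forces in N, time in s.
With the tool pointing down it reaches from about 350 to 775 mm from the base axis. Payload 7.3 kg.
Tool frame: the origin (TCP) lies midway between the tips of the shut fingers; the grasp point (between the pads) lies 19 mm behind it (bot.tcp_to_grasp is the distance from the TCP to the grasp point, in mm); z points along the fingers, y is the line along which they close (so a half turn about z gives the same grasp; the last joint's range is limited). The gripper opens to 92 mm and grips with 3 to 60 N. Pads are 19 mm wide; open, the fingers measure 130 mm over their backs; the gripper's body (75 mm by 190 mm) begins 47 mm behind the grasp point.
Start: joints at [1.196, 0.342, 1.524, -0, 1.275, -0.146], TCP at [119.058, 511.341, 226.741] pointing down, gripper open.
Joint ranges: [-2.53, 2.53], [-0.77, 2.02], [0.04, 2.7], [-1, 4.14], [0.28, 2.66], [-3.11, 3.11]. Speed limits (rad/s): [2.57, 2.57, 3.14, 3.14, 3.14, 3.14].

### API

Orientations are given as [roll, pitch, yaw] about the fixed x, y, z axes, in that order (R = Rz(yaw) Ry(pitch) Rx(roll)).
In Python, from plant import bot, viewer gives the robot as it stands. The module is installed in compiled form; this text tells all that it offers.
- The arm moves only by the shell command python3 -m handwheel 'ROWS'. ROWS is text: rows parted by semicolons, each of 7 numbers parted by spaces: the shift along the tool's x, y, z scaled (see below), then the turn, a rotation vector about the tool's x, y, z scaled (see below), then the opening, from -1 (shut) to 1 (fully open), so that 0 is half open. In form: tx ty tz rx ry rz gripper; .... A call has 1 to 8 rows; each row is the pose to reach, as a shift and turn from the pose commanded when the call began, along the tool's axes at that moment, turning the shorter way round; what a row does not reach only later rows make up. The controller multiplies each number of a shift by 10 cm and each number of a turn by pi rad. A row lasts 1/12 s, in which the tool goes at most 41.7 mm and 7.16 degrees, less where a joint would pass 70% of its speed; a pose out of reach is approached as far as the arm can. A call with a number of a shift or a turn outside -1 to 1 is refused whole. A call with a gripper value outside its range is refused whole. The fingers move at their own pace and stop on an object; the grip force is fixed at half the most. Time passes only in rows, so rows that repeat a pose let the fingers close. It gives the time, the measured TCP pose, the force, the opening and the grip force at its end, in the units of the state.
- bot.get_obs(): the state, without advancing time (a new reading comes with each control period).
- viewer.capture(name): name is "scene" or "top" or "wrist"; returns a dict with "frame" (384x512x3 uint8, red, green, blue), "fov_y" (degrees; the focal length in pixels is half the picture's height over the tangent of half this angle, whatever the lens; pixels are square), "cx", "cy" (the principal point, pixels), "dist_coeffs" ([k1, k2, p1, p2, k3] as OpenCV has them; the pictures are not rectified), "T" (4x4, takes a point from camera to world coordinates). Camera axes: x right, y down, z forward; pixel columns grow to the right and rows downward; lengths in mm; the calibration is good to about 2 mm. A picture is of the moment at which its call begins. There is no depth.
- bot.close_job(): hands the job in; it is judged then, once.
Trained networks look in a picture, given as the dict that the camera call returned (one of the last four; its "shot" number tells which), for a name from the list of things; names that differ only in an ending like _2 or _b are one class to them, and where a whole thing is asked for, a point or a joint stands for the part that bears it (a point fixed in the world has none). Each returns a list of dicts, best first, with "score" (0 to 1); they miss things now and then, are a little off and sometimes report something else, mostly with a low value. They report only what shows in the picture. A call takes as long as a camera call. They do not tell look-alikes from the thing itself.
- viewer.recognise(target, picture): "centre" ([column, row] in pixels, amid what is visible of it).
- viewer.cut_out(target, picture): "pixels" (384x512 bool, what is visible of it) and "centre" ([column, row] in pixels, amid what is visible of it).
The state is a dict: "time": time; "joint_positions": joint angles; "dq": joint speeds; "tau": joint torques, N m; "tool_pos": TCP position; "tcp_rot": TCP orientation; "contact_force": force on the tool from outside, world axes, zero at the start; "moment": the same for the moment, N m; "grip_width": finger opening in mm; "finger_force": force on a finger pad.
Only numpy, scipy, OpenCV 4.12 (cv2) and the standard library are available. Lean on these libraries where they do the work, as an engineer would, in place of code of your own. Each camera call takes 0.05 s, during which the arm holds its last target. There are 200 camera calls.

## Working session

There is one attempt and no reset: what is moved stays moved. The work goes in short steps, Python scripts to look and compute and a shell command to move; the robot and the scene stay as the last step left them, time stands still between calls to the robot, and variables do not carry over. Pictures are saved under pics/ and viewed, at most 10 in all, crops included, and the job is handed in when it is done.

```bash
mkdir -p pics; cat > h.py <<'E'
import numpy as np, cv2
from plant import bot, viewer
def K(p):
    f=p["frame"].shape[0]/2/np.tan(np.radians(p["fov_y"])/2)
    return np.array([[f,0,p["cx"]],[0,f,p["cy"]],[0,0,1.]])
def ray(p,uv):
    q=cv2.undistortPoints(np.array([[uv]],float),K(p),np.array(p["dist_coeffs"],float))[0,0]
    T=np.array(p["T"]); return T[:3,3],T[:3,:3]@np.array([q[0],q[1],1])
def onz(p,uv,z):
    o,d=ray(p,uv); return o+d*(z-o[2])/d[2]
def proj(p,X):
    T=np.linalg.inv(np.array(p["T"])); r,_=cv2.Rodrigues(T[:3,:3])
    return cv2.projectPoints(np.array(X,float).reshape(-1,1,3),r,T[:3,3],K(p),np.array(p["dist_coeffs"],float))[0][:,0]
def save(p,n): cv2.imwrite("pics/"+n,p["frame"][:,:,::-1])
E
python3 - <<'E'
from h import *
np.set_printoptions(precision=1,suppress=True)
Z=dict(clamp=22,crank_knob=126,dish=25,dish_grip=182,dish_lip=65,ball_center=79,orange_cone=21,white_cone=21,bottle=100,crank_axis=78)
ims=[]
for c in("top","scene"):
    p=viewer.capture(c); ims.append(p["frame"])
    print(c,np.array(p["T"])[:3,3])
    for n,z in Z.items():
        for d in viewer.recognise(n,p)[:3]: print(n,round(d["score"],2),np.array(d["centre"]),onz(p,d["centre"],z)[:2])
im=np.vstack(ims);cv2.imwrite("pics/a.png",cv2.resize(im[:,:,::-1],(400,600)) if 0 else im[:384,:,::-1]);cv2.imwrite("pics/b.png",im[384:,:,::-1])
o=bot.get_obs();print(o["tool_pos"],o["tcp_rot"],o["time"])
E
```

```text
top [ 422.2   57.4 1151.8]
clamp 0.95 [298.4 194.8] [551.  -58.2]
crank_knob 0.63 [324.4 173.6] [ 590.5 -108.2]
dish 0.94 [182.8 305. ] [266.7 227.9]
dish 0.68 [223.4 203.4] [524.5 133. ]
dish 0.64 [128.9 143.8] [675.1 384.9]
dish_grip 0.92 [184.  308.7] [280.5 201.3]
dish_grip 0.68 [225.  201.7] [514.1 119.1]
dish_lip 0.9 [127.7 141.9] [670.9 376.7]
dish_lip 0.89 [226.5 202.4] [523.5 122.8]
dish_lip 0.65 [183.2 307.2] [267.  220.7]
ball_center 0.54 [224.8 208.1] [508.2 125.7]
orange_cone 0.97 [392.3 220.5] [ 489.8 -302. ]
orange_cone 0.87 [380.8 172.1] [ 615.2 -273.1]
white_cone 0.74 [131.4 227.9] [456.6 367.6]
bottle 0.86 [297.8 102.9] [769.1 -47. ]
crank_axis 0.69 [297.1 194.2] [546.  -49.3]
crank_axis 0.6 [302.  103.5] [775.1 -59.7]
scene [1192.9 -496.8  966.2]
clamp 0.7 [229.5 247.7] [573.9 -57.9]
clamp 0.43 [222.  247.9] [563.2 -72.6]
crank_knob 0.6 [220.7 248. ] [ 631.  -121.7]
dish 0.84 [246.2 136.3] [263.4 239.5]
dish 0.76 [281.3 198.7] [528.8 148.1]
dish 0.69 [385.5 186.8] [674.2 404.7]
dish_grip 0.97 [385.8 187.2] [762.  253.8]
dish_grip 0.79 [278.  193.5] [622.8  45.5]
dish_grip 0.76 [245.  137.5] [420.4 111.3]
dish_lip 0.94 [278.  196.6] [546.2 119. ]
dish_lip 0.88 [383.7 190. ] [701.2 353.1]
dish_lip 0.71 [246.  138.3] [309.9 202. ]
ball_center 0.68 [272.5 185.1] [516.1 125.6]
ball_center 0.49 [220.1 249.7] [ 602.7 -104.7]
orange_cone 0.93 [164.1 314. ] [ 633.5 -282.8]
orange_cone 0.58 [124.8 283.7] [ 509.7 -312.4]
orange_cone 0.56 [222.3 250.6] [569.6 -76.5]
white_cone 0.69 [321.3 151.1] [451.6 374.2]
white_cone 0.41 [163.1 312.2] [ 628.3 -282.1]
bottle 0.58 [292.5 285.2] [787.3 -51.9]
crank_axis 0.79 [224.5 251.4] [612.2 -99.3]
crank_axis 0.32 [290.3 286.8] [777.1 -47. ]
[119.  511.3 226.7] [ 3.1 -0.   2.9] 1.1
```

View pics/a.png

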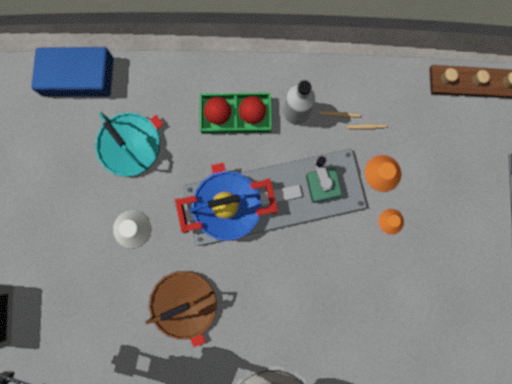

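View pics/b.png

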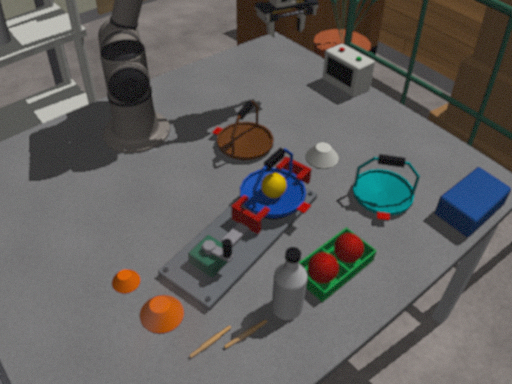

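The top view shows these candidates:
- **Dish:** the blue one at (227,205), not teal (128,145) or brown (183,305).
- **Orange cone:** the larger one at (382,173), beyond the crank, not the small one at (391,221).
- **White cone:** (131,229).
- **Knob:** about (321,161).

I'll confirm these in an enlarged crop.

```bash
python3 - <<'E'
from h import *
np.set_printoptions(precision=1,suppress=True)
p=viewer.capture("top"); im=p["frame"]
c=cv2.resize(im[140:255,168:408],None,fx=3.33,fy=3.33,interpolation=cv2.INTER_CUBIC);cv2.imwrite("pics/c.png",c[:,:,::-1])
for n in("clamp","orange_cone","white_cone","dish"):
    for d in viewer.cut_out(n,p)[:3]:
        m=d["pixels"].astype(np.uint8); r=cv2.minAreaRect(np.argwhere(m>0)[:,::-1].astype(np.float32))
        print(n,round(d["score"],2),m.sum(),r,d["centre"], np.array([onz(p,q,22 if n=="clamp" else 20)[:2] for q in cv2.boxPoints(r)]).tolist() if n=="clamp" else "")
E
```

```text
clamp 0.55 7639 ((268.5252380371094, 197.56973266601562), (62.88010025024414, 185.78794860839844), 77.24246978759766) [300.3, 195.0] [[563.0174846645851, 269.42313523640894], [681.2216849444566, -197.9819039300598], [521.3894852800373, -233.1732935042534], [407.26310166508284, 227.71626515620213]]
orange_cone 0.61 1044 ((382.7500305175781, 172.75), (36.06245040893555, 35.355342864990234), 45.0) [384.4, 171.0] 
orange_cone 0.56 541 ((390.50006103515625, 221.50003051757812), (25.45584487915039, 25.45584487915039), 45.0) [392.7, 222.0] 
white_cone 0.96 1119 ((131.0, 228.5), (37.0, 36.0), 90.0) [131.1, 229.3] 
dish 0.76 3441 ((126.67098999023438, 144.0222930908203), (64.88514709472656, 64.62648010253906), 7.431407928466797) [127.2, 141.0] 
dish 0.7 3770 ((181.9482879638672, 304.87933349609375), (67.77881622314453, 68.15019226074219), 21.801406860351562) [184.0, 305.8] 
dish 0.59 3565 ((225.9157257080078, 205.13479614257812), (69.95985412597656, 70.06585693359375), 32.0053825378418) [224.4, 201.1]
```

View pics/c.png

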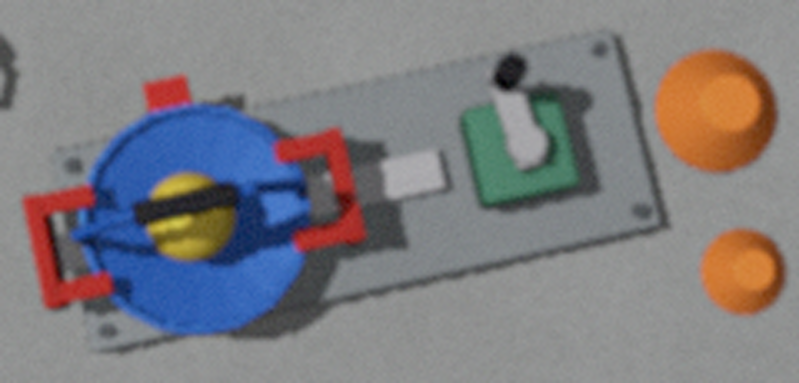

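The crop confirms the blue dish with its red lip at crop (167,93), the larger orange cone at (715,110), the knob at (511,70) and the plate corners. Next I'll fit the clamp pose.

```bash
python3 - <<'E'
from h import *
from scipy.optimize import least_squares
np.set_printoptions(precision=2,suppress=True)
p=viewer.capture("top"); s=3.33
px=lambda a:(np.array(a,float)+.5)/s-.5+[168,140]
w=lambda a,z:onz(p,px(a),z)[:2]
C=np.array([w(a,22) for a in[(617,32),(665,226),(97,350),(56,150)]])
M=np.array([(80,-225),(-80,-225),(-80,225),(80,225)])
def f(v):
    c,si=np.cos(v[2]),np.sin(v[2]); return (M@np.array([[c,si],[-si,c]])+v[:2]-C).ravel()
r=least_squares(f,[550,30,0]);v=r.x;print(v,r.fun)
S=np.array([w(a,22) for a in[(600,49),(641,211),(109,331),(73,166)]]);print("screws",S.mean(0),S)
R=np.array([[np.cos(v[2]),-np.sin(v[2])],[np.sin(v[2]),np.cos(v[2])]])
print("axis",v[:2]+R@[0,-125],"seat",v[:2]+R@[0,125])
k=w((511,68),126);print("knob",k,"rel",R.T@(k-v[:2])-[0,-125])
print("oc",R.T@(onz(p,(382.7,172.7),5)[:2]-v[:2]),"wc",R.T@(onz(p,(131,228.5),5)[:2]-v[:2]))
print("grip",w((186,203),182), "dish",onz(p,(226,205.4),63)[:2])
g=[w(a,182) for a in((137,209),(236,193))];print("grip ends",g,np.degrees(np.arctan2(*(g[0]-g[1])[::-1])))
E
```

```text
[546.13  -0.95   0.23] [ 2.48 -1.38 -1.51 -1.85 -1.95  1.6   0.97  1.63]
screws [546.08   1.53] [[ 659.71 -186.34]
 [ 533.23 -217.78]
 [ 432.73  189.07]
 [ 558.66  221.18]]
axis [ 575.11 -122.55] seat [517.15 120.64]
knob [ 622.54 -100.36] rel [51.28 10.59]
oc [   3.09 -290.59] wc [ -1.5  384.72]
grip [516.39 122.42] dish [516.25 123.91]
grip ends [array([511.71, 154.61]), array([523.73,  89.64])] 100.48193920670407
```

```bash
for i in 1 2 3 4 5 6; do python3 -m handwheel '-0.91 -0.69 0 0 0 0 1;-0.91 -0.69 0 0 0 0 1;-0.91 -0.69 0 0 0 0 1' | tail -3; done; python3 -m handwheel '-0.7 -0.55 0 0 0 0 1;-0.7 -0.55 0 0 0 0 1;-0.7 -0.55 0 0 0 0 1;-0.7 -0.55 0 0 0 0 1'
python3 - <<'E'
from h import *
np.set_printoptions(precision=2,suppress=True)
p=viewer.capture("wrist");save(p,"d.png");o=bot.get_obs();print(o["tool_pos"],o["tcp_rot"],o["joint_positions"])
T=np.array(p["T"]);print(T)
for n,z in(("crank_knob",105),("crank_axis",78)):
  for d in viewer.cut_out(n,p)[:2]: print(n,d["score"],d["centre"],onz(p,d["centre"],z))
E
```

```text
contact_force: [-0.7, 0.8, -0.3]
grip_width: 91.9
finger_force: 0.0
contact_force: [0.3, -0.1, -0.3]
grip_width: 92.1
finger_force: 0.0
contact_force: [0.6, 0.3, 0.6]
grip_width: 91.6
finger_force: 0.0
contact_force: [0.0, 0.3, -0.7]
grip_width: 91.3
finger_force: 0.0
contact_force: [0.4, 0.9, -0.0]
grip_width: 92.1
finger_force: 0.0
contact_force: [0.3, 0.5, 0.3]
grip_width: 91.8
finger_force: 0.0
time: 3.23
tool_pos: [613.4, -87.4, 225.4]
tcp_rot: [-3.141, -0.001, 2.91]
contact_force: [-0.2, 0.2, -0.4]
grip_width: 91.8
finger_force: 0.0
[612.46 -85.69 225.8 ] [ 3.14 -0.    2.91] [-0.26  0.52  1.25  0.    1.38 -1.6 ]
[[  0.23   0.93   0.3  533.05]
 [  0.97  -0.22  -0.07 -67.73]
 [  0.     0.3   -0.95 384.71]
 [  0.     0.     0.     1.  ]]
crank_knob 0.64 [230.5, 172.4] [ 597.8  -104.74  105.  ]
crank_axis 0.56 [263.4, 116.5] [557.68 -63.68  78.  ]
```

View pics/d.png

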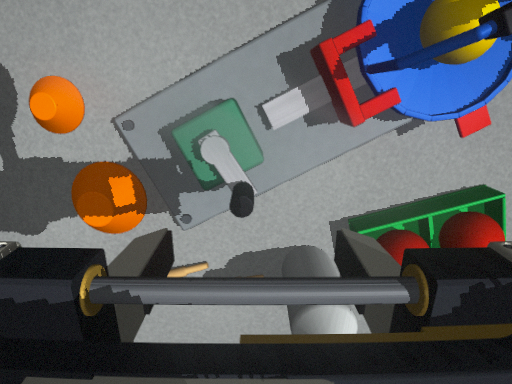

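The wrist view shows the knob top at about (240,204), the crank boss at (212,149), and plate corners at (112,120) and (183,229).

```bash
python3 - <<'E'
from h import *
np.set_printoptions(precision=1,suppress=True)
p=viewer.capture("wrist");f=p["frame"].astype(int)
g=f[175:225,222:266].max(2)<45
ys,xs=np.nonzero(g);print("dark",g.sum(),xs.min()+222,xs.max()+222,ys.min()+175,ys.max()+175)
for r in range(0,50,3): print(r+175,''.join('#' if a else '.' for a in g[r]))
print("knobtop",onz(p,(241,205),126),"boss",onz(p,(212,149),78),"corners",onz(p,(112,120),22),onz(p,(183,229),22))
def path(cx,cy,a):
    pts=[(cx+50*np.cos(a)+11*np.cos(t),cy+50*np.sin(a)+11*np.sin(t),z) for z in(81,126) for t in np.linspace(0,6.28,40)]
    q=proj(p,pts);return q.min(0),q.max(0)
for c in((575.1,-122.5),(574.7,-120)):
  for a in(.3,.4,.5): print(c,a,path(*c,a))
E
```

```text
dark 294 227 249 185 216
175 ............................................
178 ............................................
181 ............................................
184 ............................................
187 ...........#.####...........................
190 .........#####.##...........................
193 ........###########.........................
196 ........#########..##..#.#..................
199 .......#########............................
202 ......##.########..........#................
205 ......###########...........................
208 .....##############.........................
211 ......########.##...........................
214 ........####.##.##..........................
217 ............................................
220 ............................................
223 ............................................
knobtop [622.8 -97.  126. ] boss [ 575.6 -117.    78. ] corners [ 524.3 -230.4   22. ] [ 674.3 -189.9   22. ]
(575.1, -122.5) 0.3 (array([217. , 181.7]), array([243.2, 219.1]))
(575.1, -122.5) 0.4 (array([221.6, 179.1]), array([247.3, 216.2]))
(575.1, -122.5) 0.5 (array([225.9, 176.1]), array([251.1, 213. ]))
(574.7, -120) 0.3 (array([219.6, 180.8]), array([245.5, 218.1]))
(574.7, -120) 0.4 (array([224.2, 178.2]), array([249.6, 215.3]))
(574.7, -120) 0.5 (array([228.5, 175.2]), array([253.4, 212. ]))
```

```bash
python3 -m handwheel '-0.12 -0.1 0.4 0 0 -0.0737 1;-0.12 -0.1 0.8 0 0 -0.0737 1;-0.12 -0.1 0.8 0 0 -0.0737 1;-0.12 -0.1 0.8 0 0 -0.0737 1'
python3 - <<'E'
from h import *
np.set_printoptions(precision=4,suppress=True)
p=viewer.capture("wrist");save(p,"e.png");o=bot.get_obs();print(o["tool_pos"],o["tcp_rot"],o["joint_positions"])
f=p["frame"].astype(int)
print(proj(p,[[622,-98.5,126],[622,-98.5,81],[575.5,-118,78]]), o["tool_pos"])
E
```

```text
time: 3.77
tool_pos: [620.4, -96.0, 145.8]
tcp_rot: [3.14, -0.005, -3.141]
contact_force: [0.2, -0.2, 0.6]
grip_width: 92.3
finger_force: 0.0
[622.092  -96.5896 148.2226] [ 3.1414  0.0004 -3.141 ] [-0.2758  0.5975  1.327   0.0003  1.2168 -1.8473]
[[248.3999 231.6347]
 [249.1822 206.6242]
 [222.3398 145.4328]] [622.092  -96.5896 148.2226]
```

View pics/e.png

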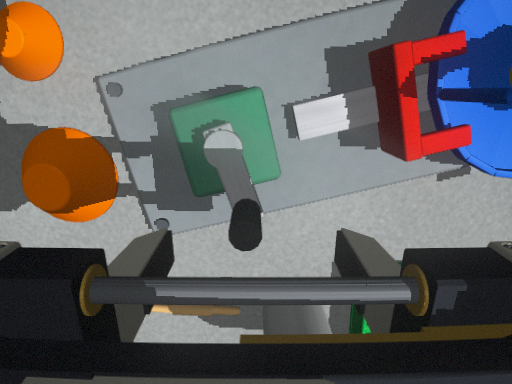

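The knob top is at (245,233) and the boss at (222,147), both within 2-3 mm of prediction. I'll descend and grip.

```bash
python3 -m handwheel '-0.01 -0.036 0.3 0 0 0 1;-0.01 -0.036 0.6 0 0 0 1;-0.01 -0.036 0.6 0 0 0 1;-0.01 -0.036 0.6 0 0 0 -1;-0.01 -0.036 0.6 0 0 0 -1;-0.01 -0.036 0.6 0 0 0 -1;-0.01 -0.036 0.6 0 0 0 -1;-0.01 -0.036 0.6 0 0 0 -1'; python3 -m handwheel '0 0 0 0 0 0 -1;0 0 0 0 0 0 -1;0 0 0 0 0 0 -1;0 0 0 0 0 0 -1'
python3 - <<'E'
from h import *
print(bot.get_obs())
a0=.368
for k in range(1,17):
    a=a0+k*np.pi/8; d=50*np.array([np.cos(a)-np.cos(a0 if k<=8 else a0+np.pi),np.sin(a)-np.sin(a0 if k<=8 else a0+np.pi)])
    print(k,"%.3f %.3f"%(-d[0]/100,d[1]/100))
E
```

```text
time: 4.48
tool_pos: [623.8, -101.3, 88.4]
tcp_rot: [-3.141, 0.003, -3.139]
contact_force: [-0.6, -0.2, 0.1]
grip_width: 62.9
finger_force: 0.0
time: 4.82
tool_pos: [623.0, -101.2, 86.7]
tcp_rot: [3.141, -0.0, -3.139]
contact_force: [0.7, 0.6, -0.3]
grip_width: 36.8
finger_force: 0.0
{'time': 4.8167, 'joint_positions': array([-2.82443423e-01,  6.63312969e-01,  1.38892554e+00,  9.95241789e-05,
        1.08944300e+00, -1.85590293e+00]), 'dq': array([-0.00075776,  0.00189426,  0.0010613 , -0.00107188, -0.00074602,
       -0.00261612]), 'tau': array([ 8.56936793e-03, -5.63779306e+01, -2.20341897e+01, -5.10875636e-02,
        7.04349624e-02,  1.06045874e-03]), 'tool_pos': array([ 623.04679481, -101.22792693,   86.69163087]), 'tcp_rot': array([ 3.14148301e+00, -6.04652138e-05, -3.13897556e+00]), 'contact_force': array([ 0.73931049,  0.61278474, -0.25506199]), 'moment': array([0.02086946, 0.01897284, 0.00297594]), 'finger_force': 0.0, 'grip_width': 36.75268430486104}
1 0.104 0.165
2 0.264 0.277
3 0.454 0.320
4 0.646 0.287
5 0.811 0.182
6 0.924 0.023
7 0.966 -0.168
8 0.933 -0.360
9 -0.104 -0.165
10 -0.264 -0.277
11 -0.454 -0.320
12 -0.646 -0.287
13 -0.811 -0.182
14 -0.924 -0.023
15 -0.966 0.168
16 -0.933 0.360
```

```bash
python3 -m handwheel '0 0 0 0 0 0 -1;0 0 0 0 0 0 -1;0 0 0 0 0 0 -1;0 0 0 0 0 0 -1;0 0 0 0 0 0 -1'; python3 -m handwheel '0.104 0.165 0 0 0 0 -1;0.264 0.277 0 0 0 0 -1;0.454 0.320 0 0 0 0 -1;0.454 0.320 0 0 0 0 -1'
```

```text
time: 5.23
tool_pos: [623.0, -101.2, 86.6]
tcp_rot: [3.142, -0.0, -3.139]
contact_force: [-1.1, -0.2, -1.0]
grip_width: 21.4
finger_force: 30.0
time: 5.57
tool_pos: [575.1, -68.3, 86.7]
tcp_rot: [3.141, -0.002, -3.138]
contact_force: [-0.4, 2.6, -5.1]
grip_width: 21.4
finger_force: 30.0
```

```bash
python3 -m handwheel '0.192 -0.033 0 0 0 0 -1;0.357 -0.138 0 0 0 0 -1;0.470 -0.297 0 0 0 0 -1;0.512 -0.488 0 0 0 0 -1;0.479 -0.680 0 0 0 0 -1;0.375 -0.845 0 0 0 0 -1;0.215 -0.957 0 0 0 0 -1;0.025 -1.0 0 0 0 0 -1'
```

```text
time: 6.23
tool_pos: [575.5, -168.6, 86.5]
tcp_rot: [3.137, -0.002, -3.141]
contact_force: [-2.3, 17.7, 2.6]
grip_width: 21.6
finger_force: 30.0
```

```bash
python3 -m handwheel '-0.192 0.048 0 0 0 0 -1;-0.357 0.153 0 0 0 0 -1;-0.470 0.312 0 0 0 0 -1;-0.512 0.503 0 0 0 0 -1'; python3 -m handwheel '0.033 0.192 0 0 0 0 -1;0.137 0.357 0 0 0 0 -1;0.297 0.469 0 0 0 0 -1;0.487 0.5 0 0 0 0 -1'
```

```text
time: 6.57
tool_pos: [626.3, -119.3, 86.4]
tcp_rot: [-3.142, -0.004, -3.14]
contact_force: [-12.6, -3.1, 6.0]
grip_width: 21.6
finger_force: 30.0
time: 6.9
tool_pos: [578.5, -68.2, 86.6]
tcp_rot: [-3.141, 0.002, -3.138]
contact_force: [2.4, -6.5, -4.0]
grip_width: 21.6
finger_force: 30.0
```

```bash
python3 -m handwheel '0.192 -0.033 0 0 0 0 -1;0.357 -0.138 0 0 0 0 -1;0.470 -0.297 0 0 0 0 -1;0.512 -0.488 0 0 0 0 -1;0.479 -0.677 0 0 0 0 -1;0.375 -0.835 0 0 0 0 -1;0.215 -0.945 0 0 0 0 -1;0.025 -0.985 0 0 0 0 -1'; python3 -m handwheel '-0.182 0.043 0 0 0 0 -1;-0.347 0.148 0 0 0 0 -1;-0.460 0.312 0 0 0 0 -1;-0.500 0.503 0 0 0 0 -1'
```

```text
time: 7.57
tool_pos: [575.2, -168.4, 86.5]
tcp_rot: [3.139, -0.002, -3.141]
contact_force: [-1.8, 12.5, 1.5]
grip_width: 21.3
finger_force: 30.0
time: 7.9
tool_pos: [626.2, -118.1, 86.5]
tcp_rot: [-3.141, -0.001, -3.14]
contact_force: [-9.9, -2.7, 4.3]
grip_width: 21.2
finger_force: 30.0
```

```bash
python3 -m handwheel '0.01 0.06 0 0 0 0 -1;0.02 0.11 0 0 0 0 -1;0.02 0.11 0 0 0 0 -1';python3 -m handwheel '0.01 0.03 0 0 0 0 -1;0.01 0.03 0 0 0 0 -1;0.01 0.03 0 0 0 0 -1'
```

```text
time: 8.15
tool_pos: [624.4, -106.2, 86.7]
tcp_rot: [-3.141, 0.003, -3.138]
contact_force: [4.4, 0.3, -2.4]
grip_width: 21.3
finger_force: 30.0
time: 8.4
tool_pos: [624.3, -106.0, 86.8]
tcp_rot: [-3.138, 0.005, -3.14]
contact_force: [8.5, -6.6, -7.4]
grip_width: 21.3
finger_force: 30.0
```

The crank is at its stop: the knob is at world angle 0.235, which is crank ≈ 12.57, and pushing further only raises the force. I'll release, rise and head for the dish.

```bash
python3 -m handwheel '0 0 0 0 0 0 1;0 0 0 0 0 0 1;0 0 0 0 0 0 1;0 0 0 0 0 0 1;0 0 0 0 0 0 1;0 0 0 0 0 0 1'|tail -2; python3 -m handwheel '0 0 -0.3 0 0 0 1;0 0 -0.6 0 0 0 1;0 0 -0.9 0 0 0 1;0 0 -0.9 0 0 0 1'; python3 -m handwheel '0 0 -0.4 0 0 0.1 1;0 0 -0.7 0 0 0.2 1;0 0 -0.7 0 0 0.3 1;0 0 -0.7 0 0 0.433 1;0 0 -0.7 0 0 0.433 1;0 0 -0.7 0 0 0.433 1;0 0 -0.7 0 0 0.433 1;0 0 -0.7 0 0 0.433 1';python3 -m handwheel '0 0 0 0 0 0.1 1;0 0 0 0 0 0.1 1;0 0 0 0 0 0.1 1;0 0 0 0 0 0.1 1'
python3 - <<'E'
from h import *
np.set_printoptions(precision=4,suppress=True)
o=bot.get_obs();print(o["tool_pos"],o["tcp_rot"],o["joint_positions"])
p=viewer.capture("top")
c=cv2.resize(p["frame"][140:255,168:408],None,fx=3.33,fy=3.33,interpolation=cv2.INTER_CUBIC);cv2.imwrite("pics/f.png",c[:,:,::-1])
E
```

```text
grip_width: 56.9
finger_force: 0.0
time: 9.23
tool_pos: [625.1, -103.7, 183.6]
tcp_rot: [-3.139, 0.011, -3.139]
contact_force: [0.2, -0.4, 0.8]
grip_width: 83.5
finger_force: 0.0
time: 9.9
tool_pos: [622.0, -102.9, 246.4]
tcp_rot: [-3.141, -0.0, 2.138]
contact_force: [-0.3, 0.7, -0.3]
grip_width: 92.0
finger_force: 0.0
time: 10.23
tool_pos: [622.0, -103.0, 246.4]
tcp_rot: [-3.141, -0.0, 1.828]
contact_force: [0.7, -0.1, -0.2]
grip_width: 92.1
finger_force: 0.0
[ 622.0307 -102.9501  246.3794] [-3.1413 -0.0004  1.8281] [-0.2856  0.5294  1.1715  0.0001  1.4412 -0.5429]
```

View pics/f.png

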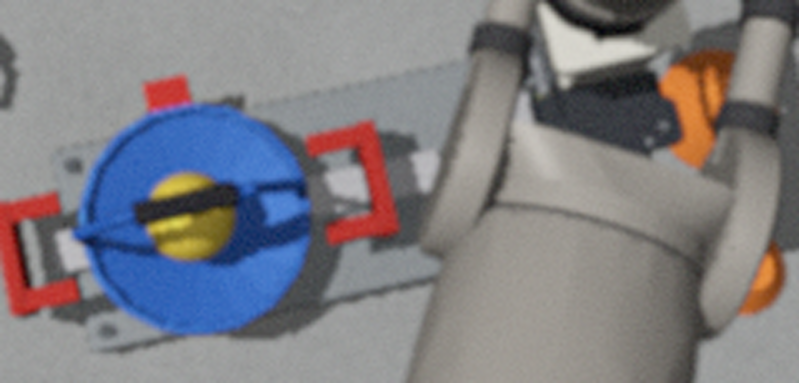

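The jaws are open and the dish is undisturbed. I'll move near it and look with the wrist camera.

```bash
python3 -m handwheel '0.4 -0.1 0 0 0 0 1;0.8 -0.23 0 0 0 0 1;0.8 -0.23 0 0 0 0 1' | head -2; python3 -m handwheel '0.4 -0.1 0 0 0 0 1;0.8 -0.22 0 0 0 0 1;0.8 -0.22 0 0 0 0 1;0.8 -0.22 0 0 0 0 1;0.8 -0.22 0 0 0 0 1'
python3 - <<'E'
from h import *
np.set_printoptions(precision=2,suppress=True)
p=viewer.capture("wrist");save(p,"g.png");o=bot.get_obs();print(o["tool_pos"],o["tcp_rot"])
print(np.array(p["T"]))
d=viewer.cut_out("dish_grip",p)
for q in d[:2]: print(q["score"],q["centre"],onz(p,q["centre"],170))
E
```

```text
time: 10.53
tool_pos: [575.7, -26.5, 246.4]
time: 10.95
tool_pos: [538.0, 39.9, 247.0]
tcp_rot: [3.141, 0.001, 1.832]
contact_force: [-0.4, -0.5, -0.4]
grip_width: 91.9
finger_force: 0.0
[538.22  39.36 246.87] [3.14 0.   1.83]
[[  0.97   0.25   0.08 516.88]
 [  0.26  -0.92  -0.29 120.99]
 [  0.     0.3   -0.95 406.16]
 [  0.     0.     0.     1.  ]]
0.9 [68.9, 6.7] [378.55 143.8  170.  ]
0.87 [254.2, 83.6] [515.9  126.15 170.  ]
```

View pics/g.png

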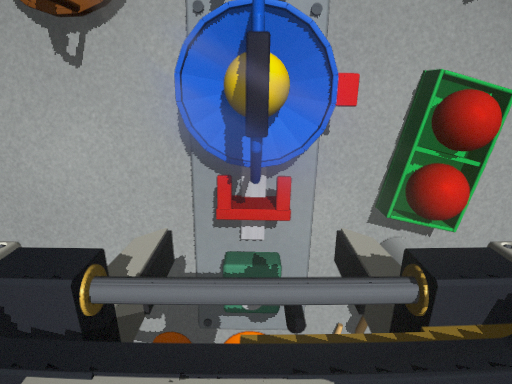

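The grip runs from about (259,33) to (257,136), nearly vertical. The ball is centred at (257,85).

```bash
python3 - <<'E'
from h import *
np.set_printoptions(precision=2,suppress=True)
p=viewer.capture("wrist");f=p["frame"].astype(int)
m=np.zeros(f.shape[:2],bool);m[25:145,238:280]=f[25:145,238:280].max(2)<60
n,l,s,c=cv2.connectedComponentsWithStats(m.astype(np.uint8));i=1+s[1:,4].argmax();print(s[i])
rows=range(40,128,8)
for r in rows: x=np.nonzero(l[r]==i)[0];print(r,x.min(),x.max(),end=' | ')
E=[(r,np.nonzero(l[r]==i)[0]) for r in range(38,130)]
P=np.array([onz(p,((x.min()+x.max())/2,r),182)[:2] for r,x in E])
dx,dy,x0,y0=cv2.fitLine(P.astype(np.float32),cv2.DIST_HUBER,0,.01,.01).ravel()
a=np.degrees(np.arctan2(dy,dx))%180;print("\ngrip dir",a,"dish yaw",a-90,"mid line pt",x0,y0)
ys=[s[i][1],s[i][1]+s[i][3]-1];print("ends",[onz(p,(258,r),182)[:2] for r in ys])
lip=onz(p,(348,89),65)[:2];print("lip",lip)
E
```

```text
[245  83  23  36 423]Traceback (most recent call last):
  File "<stdin>", line 7, in <module>
    return umr_minimum(a, axis, None, out, keepdims, initial, where)
ValueError: zero-size array to reduction operation minimum which has no identity
```

```bash
python3 - <<'E'
from h import *
np.set_printoptions(precision=2,suppress=True)
p=viewer.capture("wrist");f=p["frame"].astype(int)
sub=cv2.GaussianBlur(p["frame"],(3,3),0).astype(int)
m=(sub.max(2)<85)&(sub.max(2)-sub.min(2)<35); k=np.zeros_like(m);k[25:145,238:280]=1;m&=k
m=cv2.morphologyEx(m.astype(np.uint8),cv2.MORPH_CLOSE,np.ones((5,5)))
n,l,s,c=cv2.connectedComponentsWithStats(m);i=1+s[1:,4].argmax();print(s[i])
E=[(r,np.nonzero(l[r]==i)[0]) for r in range(38,130)];E=[e for e in E if len(e[1])>12]
print([(r,x.min(),x.max()) for r,x in E[::8]])
for z in (182,):
  P=np.array([onz(p,((x.min()+x.max())/2,r),z)[:2] for r,x in E])
  dx,dy,x0,y0=cv2.fitLine(P.astype(np.float32),cv2.DIST_HUBER,0,.01,.01).ravel()
  a=np.degrees(np.arctan2(dy,dx))%180;print("dish yaw",a-90,x0,y0)
print("ends",[onz(p,(258,r),182)[:2] for r in (s[i][1],s[i][1]+s[i][3]-1)],"lip",onz(p,(358,89),65)[:2])
E
```

```text
[ 238   30   42  100 2137]
[(38, np.int64(246), np.int64(268)), (46, np.int64(246), np.int64(268)), (54, np.int64(245), np.int64(268)), (62, np.int64(246), np.int64(268)), (70, np.int64(254), np.int64(267)), (84, np.int64(245), np.int64(267)), (92, np.int64(246), np.int64(267)), (100, np.int64(245), np.int64(267)), (108, np.int64(238), np.int64(278)), (116, np.int64(246), np.int64(267)), (124, np.int64(252), np.int64(266))]
dish yaw 14.821564 518.55347 123.0365
ends [array([510.11, 158.23]), array([526.85,  96.04])] lip [622.15 150.92]
```

```bash
python3 -m handwheel '0.4 0.01 0 0 0 0 1;0.875 0.02 0 0 0 0 1;0.875 0.02 0 0 0 0 1;0.875 0.02 0 0 0 0 1;0.875 0.02 0.2 0 0 0 1;0.875 0.02 0.4 0 0 0 1;0.875 0.02 0.4 0 0 0 1'
python3 - <<'E'
from h import *
p=viewer.capture("wrist");save(p,"i.png");q=viewer.capture("scene")["frame"][100:260,180:390]
a=cv2.resize(p["frame"],(512,384));b=cv2.resize(q,None,fx=1.35,fy=1.35);b=np.vstack([b,np.zeros((384-b.shape[0],b.shape[1],3),np.uint8)])
cv2.imwrite("pics/j.png",np.hstack([a,b])[:,:,::-1]);o=bot.get_obs();print(o["tool_pos"],o["tcp_rot"])
E
```

```text
time: 11.73
tool_pos: [515.8, 123.4, 203.2]
tcp_rot: [-3.135, -0.001, 1.829]
contact_force: [-0.5, -0.8, -1.0]
grip_width: 92.2
finger_force: 0.0
[517.41574253 123.81323661 206.52603198] [-3.14018833e+00  3.15024882e-05  1.82885951e+00]
```

View pics/j.png

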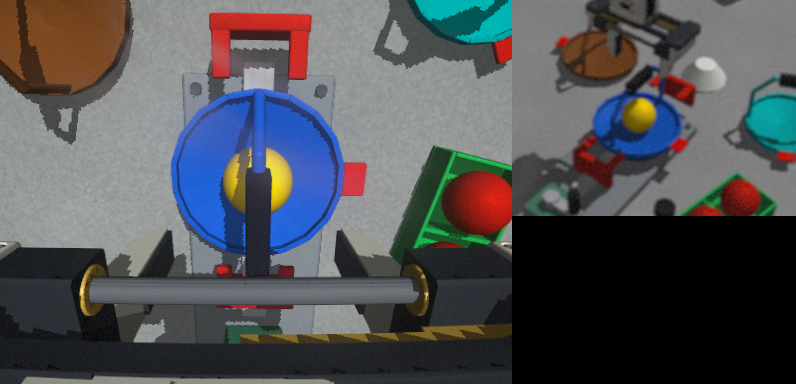

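The grip (col 258) is centred between the fingers to within about 2 mm. I'll correct slightly, descend and close.

```bash
python3 -m handwheel '0 0.012 0.25 0 0 0 1;0 0.012 0.45 0 0 0 1;0 0.012 0.555 0 0 0 1;0 0.012 0.555 0 0 0 1;0 0.012 0.555 0 0 0 0;0 0.012 0.555 0 0 0 -0.3;0 0.012 0.555 0 0 0 -0.3;0 0.012 0.555 0 0 0 -0.3'; python3 -m handwheel '0 0 0 0 0 0 -0.5;0 0 0 0 0 0 -0.5;0 0 0 0 0 0 -0.55;0 0 0 0 0 0 -0.6;0 0 0 0 0 0 -1;0 0 0 0 0 0 -1;0 0 0 0 0 0 -1;0 0 0 0 0 0 -1'
```

```text
time: 12.5
tool_pos: [519.0, 125.4, 152.4]
tcp_rot: [3.139, 0.0, 1.83]
contact_force: [-1.2, -0.3, 0.5]
grip_width: 69.8
finger_force: 0.0
time: 13.17
tool_pos: [518.2, 125.4, 151.2]
tcp_rot: [-3.141, -0.0, 1.83]
contact_force: [-3.0, -0.2, 1.0]
grip_width: 16.3
finger_force: 1.2
```

```bash
python3 -m handwheel '0 0 0 0 0 0 -1;0 0 0 0 0 0 -1;0 0 0 0 0 0 -1;0 0 0 0 0 0 -1'; python3 -m handwheel '0 0 -0.01 0 0 0 -1;0 0 -0.03 0 0 0 -1;0 0 -0.06 0 0 0 -1;0 0 -0.09 0 0 0 -1;0 0 -0.11 0 0 0 -1;0 0 -0.12 0 0 0 -1;0 0 -0.12 0 0 0 -1;0 0 -0.12 0 0 0 -1'
```

```text
time: 13.5
tool_pos: [518.0, 125.4, 151.1]
tcp_rot: [-3.141, -0.0, 1.83]
contact_force: [-1.8, 0.9, -1.7]
grip_width: 15.7
finger_force: 30.0
time: 14.17
tool_pos: [518.3, 125.4, 163.3]
tcp_rot: [3.141, -0.0, 1.83]
contact_force: [-0.4, -0.5, -4.5]
grip_width: 15.8
finger_force: 30.0
```

```bash
python3 -m handwheel '0 0 -0.02 0 0 0 -1;0 0 -0.06 0 0 0 -1;0 0 -0.11 0 0 0 -1;0 0 -0.17 0 0 0 -1;0 0 -0.23 0 0 0 -1;0 0 -0.29 0 0 0 -1;0 0 -0.33 0 0 0 -1;0 0 -0.35 0 0 0 -1'; python3 -m handwheel '0 0 -0.02 0 0 0 -1;0 0 -0.06 0 0 0 -1;0 0 -0.12 0 0 0 -1;0 0 -0.18 0 0 0 -1;0 0 -0.24 0 0 0 -1;0 0 -0.29 0 0 0 -1;0 0 -0.32 0 0 0 -1;0 0 -0.33 0 0 0 -1';  python3 -m handwheel '0 0 0 0 0 0 -1;0 0 0 0 0 0 -1;0 0 0 0 0 0 -1;0 0 0 0 0 0 -1'
python3 - <<'E'
from h import *
p=viewer.capture("scene");b=cv2.resize(p["frame"][80:260,160:400],None,fx=3,fy=3,interpolation=cv2.INTER_CUBIC);cv2.imwrite("pics/k.png",b[:,:,::-1])
print(bot.get_obs()["joint_positions"])
E
```

```text
time: 14.83
tool_pos: [518.6, 125.4, 199.2]
tcp_rot: [3.14, 0.0, 1.83]
contact_force: [0.1, -0.8, -3.3]
grip_width: 15.8
finger_force: 30.0
time: 15.5
tool_pos: [518.6, 125.4, 232.0]
tcp_rot: [3.14, 0.0, 1.83]
contact_force: [-0.2, 0.9, -3.1]
grip_width: 15.5
finger_force: 30.0
time: 15.83
tool_pos: [518.1, 125.4, 230.9]
tcp_rot: [-3.141, -0.0, 1.83]
contact_force: [0.2, 0.4, -4.2]
grip_width: 15.9
finger_force: 30.0
[ 9.35824723e-02  3.53932911e-01  1.49433484e+00  8.01117170e-05
  1.29385813e+00 -1.65843000e-01]
```

View pics/k.png

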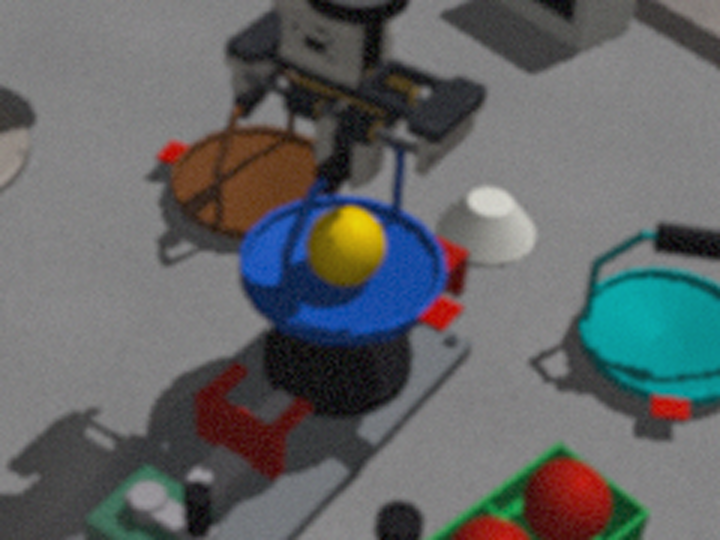

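The dish is lifted 8 cm, level, with the ball in the middle. Next is a gentle clockwise turn (seen from above).

```bash
for i in 1 2 3 4; do python3 -m handwheel '0 0 0 0 0 0.008 -1;0 0 0 0 0 0.022 -1;0 0 0 0 0 0.042 -1;0 0 0 0 0 0.065 -1;0 0 0 0 0 0.088 -1;0 0 0 0 0 0.108 -1;0 0 0 0 0 0.121 -1;0 0 0 0 0 0.127 -1'; done;  python3 -m handwheel '0 0 0 0 0 0 -1;0 0 0 0 0 0 -1;0 0 0 0 0 0 -1;0 0 0 0 0 0 -1;0 0 0 0 0 0 -1;0 0 0 0 0 0 -1;0 0 0 0 0 0 -1;0 0 0 0 0 0 -1'
python3 - <<'E'
from h import *
p=viewer.capture("scene");b=cv2.resize(p["frame"][80:360,100:400],None,fx=2,fy=2,interpolation=cv2.INTER_CUBIC);cv2.imwrite("pics/l.png",b[:,:,::-1])
E
```

```text
time: 16.55
tool_pos: [518.2, 125.4, 231.1]
tcp_rot: [-3.141, -0.0, 1.429]
contact_force: [-0.7, -0.0, -2.8]
grip_width: 16.0
finger_force: 30.0
time: 17.22
tool_pos: [518.2, 125.4, 231.1]
tcp_rot: [-3.141, 0.0, 1.031]
contact_force: [-0.9, 1.1, -4.1]
grip_width: 15.8
finger_force: 30.0
time: 17.88
tool_pos: [518.2, 125.4, 231.1]
tcp_rot: [-3.141, 0.0, 0.632]
contact_force: [0.5, -0.0, -3.9]
grip_width: 15.7
finger_force: 30.0
time: 18.55
tool_pos: [518.3, 125.4, 231.2]
tcp_rot: [-3.142, 0.0, 0.234]
contact_force: [-0.0, -0.0, -3.9]
grip_width: 16.2
finger_force: 30.0
time: 19.22
tool_pos: [518.3, 125.4, 231.2]
tcp_rot: [-3.141, -0.0, 0.234]
contact_force: [0.5, -0.5, -3.7]
grip_width: 16.2
finger_force: 30.0
```

View pics/l.png

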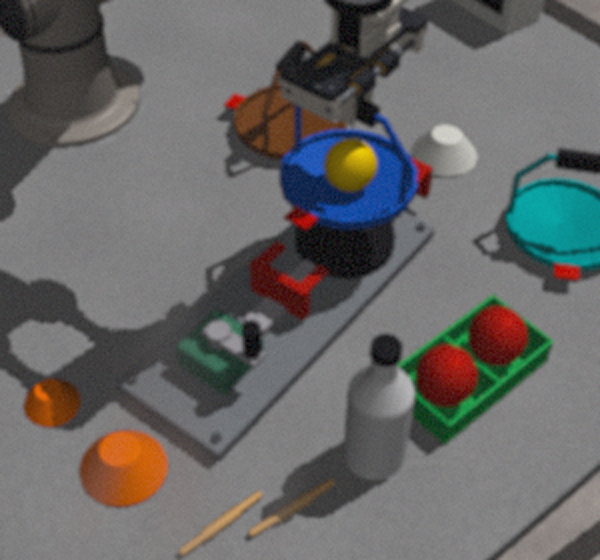

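The red lip at (302,217) now points past the crank to the large orange cone. The dish is level, the ball is in the middle and the rest of the scene is undisturbed.

```bash
python3 -c "
from plant import bot
print(bot.close_job())"
```

```text
the job is handed in; nothing more can be done
None
```

The job is handed in, result not reported: crank wound to its stop, dish held steady and level 8 cm above its seat, ball in the middle, red lip towards the large orange cone.

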